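# Swing the power strip into its desk bracket until the catch snaps

## Robot

A 7-joint arm with a two-finger parallel gripper is mounted at the origin on a cart in front of the work surface, level with it; the furniture and walls round the work are solid. World frame = base frame: x ahead of the robot, y to its left, z up, the work surface at z = 0. Lengths are in m, angles in rad, forces in N, time in s.
With the tool pointing down it reaches from about 0.4 to 0.85 m from the base axis. Payload 10.4 kg.
Tool frame: the origin (TCP) lies on the mounting face of the last link; the fingertips stand 173 mm ahead of it and the grasp point (between the pads) lies 155 mm ahead of it (manip.tip_extent is the distance from the TCP to the fingertips, in m); z points along the fingers, y is the line along which they close (so a half turn about z gives the same grasp; the last joint's range is limited). The gripper opens to 85 mm and grips with 20 to 120 N. Pads are 22 mm wide; open, the fingers measure 114 mm over their backs; the gripper's body (76 mm by 85 mm) begins 54 mm behind the grasp point. The pads swing forward as they close: fully open they stand 13 mm farther back than shut.
Start: joints at [-1.222, 0.332, -0.065, 1.46, 0.022, 1.35, -0.088], TCP at [0.227, 0.582, 0.405] pointing down, gripper open.
Joint ranges: [-2.6, 2.6], [-0.5, 2.12], [-1.47, 1.34], [0.16, 2.42], [-1.27, 4.41], [0.06, 2.06], [-2.6, 2.6]. Speed limits (rad/s): [2.22, 2.22, 2.79, 2.79, 3.14, 3.14, 3.14].

## Interface

Orientations are given as a unit quaternion [x, y, z, w].
In Python, from workcell import manip gives the robot as it stands.
- The arm moves only by the tool move_arm, never from a script. Its argument "plan" is one flat list of numbers, 7 for each row, row after row: the turn, a rotation vector about the tool's x, y, z in rad, then the shift along the tool's x, y, z in m, then the finger opening in m, from 0 to 0.0854. In form: [ax, ay, az, dx, dy, dz, gripper, ax, ay, az, dx, dy, dz, gripper, ...]. A call has 1 to 12 rows; each row is the pose to reach, as a shift and turn from the pose commanded when the call began, along the tool's axes at that moment; what a row does not reach only later rows make up. A row lasts 1/8 s, in which the tool goes at most 62.5 mm and 10.7 degrees, less where a joint would pass 70% of its speed; a pose out of reach is approached as far as the arm can. A call with a gripper value outside its range is refused whole. The fingers move at their own pace and stop on an object; "squeeze" is the grip in N (left out, the last holds). Time passes only in rows, so rows that repeat a pose let the fingers close. It gives the time, the measured TCP pose, the force, the opening and the grip force at its end, in the units of the state.
- manip.get_obs(): the state, without advancing time (a new reading comes with each control period).
- manip.camera(name): name is "scene" or "top"; returns a dict with "color" (400x640x3 uint8, red, green, blue), "fx", "fy", "cx", "cy" (pixels), "cam_to_world" (4x4, takes a point from camera to world coordinates). Camera axes: x right, y down, z forward; pixel columns grow to the right and rows downward; lengths in m; the calibration is good to about 2 mm. A picture is of the moment at which its call begins. There is no depth.
- manip.hand_in(): hands the job in; it is judged then, once.
Trained networks look in a picture, given as the dict that the camera call returned (one of the last four; its "shot" number tells which), for a name from the list of things; names that differ only in an ending like _2 or _b are one class to them, and where a whole thing is asked for, a point or a joint stands for the part that bears it (a point fixed in the world has none). Each returns a list of dicts, best first, with "conf" (0 to 1); they miss things now and then, are a little off and sometimes report something else, mostly with a low value. They report only what shows in the picture. A call takes as long as a camera call.
- manip.look_for(picture, label): "position" ([x, y, z] in m, in the coordinates of the camera as it stood for that picture, good to about 4 mm: the middle of the surface that is visible of it).
- manip.silhouettes(picture, label): "pixels" (400x640 bool, what is visible of it).
- manip.tip_of(picture, label): "position" ([x, y, z] in m, in the coordinates of the camera as it stood for that picture, good to about 4 mm: a listed point, or the origin of a listed thing).
The state is a dict: "clock": time; "joint_pos": joint angles; "joint_velocities": joint speeds; "tau": joint torques, N m; "position": TCP position; "ee_rot": TCP orientation; "ft_force": force on the tool from outside, world axes, zero at the start; "torque": the same for the moment, N m; "grip_width": opening from 0.0 (shut) to 1.0 (fully open); "grasp_force": force on a finger pad.
Only numpy, scipy, OpenCV 4.12 (cv2) and the standard library are available. Lean on these libraries where they do the work, as an engineer would, in place of code of your own. Each camera call takes 0.05 s, during which the arm holds its last target. There are 200 camera calls.

## Task

Fit the loose power strip back into the bracket screwed to the desk. With the strip still swung out on the desk, bring its cable end up against the bracket's upright steel post, then, keeping that end on the post, swing the other end in along the rail past the sprung orange catch until the catch snaps back in front of it and the strip lies against the rail. Feel your way gently, without forcing strip or bracket, and leave the other things on the desk alone.

Things in the scene. Friction and masses are not known exactly. Their poses are not given: they have to be found in the camera images.
- bracket: bracket base, dark steel bar 34x280x3 mm screwed to the desk behind a grey rail. Origin on the desk; +y runs along the rail from the post (right end) to the orange catch (left end), -x points from the rail out to the strip, z up. A strip that is home has its body origin nominally at (-0.031, 0, 0) and its y along y. Never press strip and bracket together with more than 25 N (all their contacts added).
- rail_mid (a point): nominal middle of the rail's upright front face: plane x = 0 of the bracket, y = -0.15 to 0.16, 32 mm high. Rail, post and catch are one rigid piece bolted on through slots: the whole piece may be set up to 10 mm to +x or -x of nominal. This setting is not measured (these points are nominal points), so find the rail by feel.
- post (a point): nominal axis of the round steel post at the rail's right end, 12 mm thick, 34.5 mm high, point half-way up; (-0.014, -0.144) in the bracket's frame (x within 10 mm, y exact). The strip's cable end face bears on it about 17 mm from the strip's rear edge, beside the gland, and the strip turns about it.
- catch_nose (a point): nominal inner tip of the catch's nose, (-0.063, 0.1552) in the bracket's frame (x within 10 mm), z = 7.5 to 25.5 mm: 3.8 mm in past the free end of a strip that is home, just in front of its front face. Outside it a ramp leads in from x = -0.091, and a thumb tab reaches out to (-0.100, 0.175).
- catch (a joint): slick orange plastic spring catch at the rail's left end, on an upright pin at (0.0015, 0.170) of the bracket; its arm lies along the strip's free end. Value in rad: 0 = sprung shut, grows as the nose is pushed outward (+y), stop at 0.14; 3.8 mm at the nose = 0.06, 3 N at first, 6 N at 3.8 mm. Snaps shut when the strip is within about 2 mm of the rail; about 9 N of push near the free end does it.
- power_strip: white power strip lying loose, 0.28 to 0.46 kg. 62 mm wide (x; 58 mm above 11 mm height), 297 mm long (y), 31 mm high, switch 36 mm. Origin on its underside; cable end face y = -0.138, free end face y = +0.159, rear face (to the rail) x = +0.031, front x = -0.031. Starts turned 0.26 to 0.42 rad counter-clockwise from the bracket, short of the post. Slides with 1 to 4 N.
- strip_center (a point): the strip's centre, 16 mm above its underside, at (0, 0.0105) in its frame, same axes; it may be gripped here across its 62 mm width, or pushed
- strip_heel (a point): point on the strip's cable end face that is to meet the post: at (0.017, -0.138) in its frame, 16 mm up. The gland, 20 mm long, is in the middle of this face
- strip_toe (a point): middle of the strip's free end face: at (0, 0.159) in its frame, 16 mm up. Pushed near this end the loose strip turns about a point nearer its middle, so that the cable end wanders off the rail unless it is kept against the post or pressed in afterwards
- mug_center (a point): white mug, 92x127x95 mm, its middle; bystander
- stapler_center (a point): black stapler 144x39x54 mm, its middle; bystander
- usb_center (a point): dark memory stick 17x38x9 mm; bystander
- marker_center (a point): grey highlighter lying down, 117 mm long; bystander
- notes_center (a point): block of white notes 77x77x13 mm; bystander

How it is judged:
On the way, in this order (a step that is already met when the one before it is completed fails the run):
1. the cable end bears on the post while the strip is still swung out by more than 0.12 rad (horizontal distance between strip_heel and post below 0.027 m and contact force between power_strip and bracket above 0.5 N and angle between the y axis of strip_center and the y axis of bracket, either way round above 0.12 rad), for 0.05 s.
2. the free end, swinging in with the cable end on the post, pushes the catch aside by more than 0.02 rad (horizontal distance between strip_heel and post below 0.027 m and value of joint catch above 0.02 rad and angle between the y axis of strip_center and the y axis of bracket, either way round below 0.12 rad), for 0.03 s.
At the end, for the whole second after the job is handed in: The strip lies flat on the desk, in line with the rail within 0.02 rad, its cable end on the post within 2.5 mm and against the rail, the catch sprung back (under 0.02 rad) in front of its free end, at rest (angle between the y axis of strip_center and the y axis of bracket, either way round below 0.02 rad and value of joint catch below 0.02 rad and x of strip_heel in the frame of bracket between -0.0265 and -0.0025 m and y of strip_heel in the frame of bracket between -0.1405 and -0.1355 m and angle between strip_center's own z axis and vertical below 0.03 rad and height (world z) of strip_center below 0.02 m and linear speed of power_strip below 0.01 m/s); the robot touches nothing.
It fails at once if the strip is forced against the bracket with more than 25 N (contact force between power_strip and bracket above 25 N).
It fails at once if a bystander (the mug, the stapler, the memory stick, the highlighter, the note block) is moved by more than 15 mm (distance of any of mug_center, stapler_center, usb_center, marker_center, notes_center from where it was at the start of the episode above 0.015 m).
It also fails if it takes over 69 s, if anything falls off the work surface, if the arm or the gripper's body presses on something with over 40 N, if the wrist force passes 120 N, or if a joint passes its speed limit or range.

## Working session

There is one attempt and no reset: what is moved stays moved. The work goes in short steps, Python scripts to look and compute and a tool call to move; the robot and the scene stay as the last step left them, time stands still between calls to the robot, and variables do not carry over. Pictures are saved under pics/ and viewed, at most 10 in all, crops included, and the job is handed in when it is done.

Besides the shell and the picture viewer there is one more tool, called as name(argument=value, ...) on one line, values as JSON. move_arm: Moves the arm, as the interface text tells. Its arguments: {"type":"object","properties":{"plan":{"type":"array","items":{"type":"number"}},"squeeze":{"type":"number"}},"required":["plan"]}

```bash
mkdir -p pics; ls
cat > h.py <<'E'
import numpy as np, cv2
from scipy.spatial.transform import Rotation as R
from workcell import manip
def w(p,c): return (c["cam_to_world"]@np.r_[p,1])[:3]
def proj(P,c):
    q=np.linalg.inv(c["cam_to_world"])@np.r_[P,1]; return q[0]/q[2]*c["fx"]+c["cx"],q[1]/q[2]*c["fy"]+c["cy"]
def ray(u,v,z,c):
    d=c["cam_to_world"][:3,:3]@np.array([(u-c["cx"])/c["fx"],(v-c["cy"])/c["fy"],1]);o=c["cam_to_world"][:3,3]
    return o+d*(z-o[2])/d[2]
def shot(n,f=None):
    c=manip.camera(n)
    if f: cv2.imwrite("pics/"+f,c["color"][:,:,::-1])
    return c
E
python3 - <<'E'
from h import *
np.set_printoptions(precision=4,suppress=True)
for n in("top","scene"):
    c=shot(n,n+"0.png")
    print(n,c["cam_to_world"][:3,3])
    for l in "bracket rail_mid post catch_nose power_strip strip_center strip_heel strip_toe mug_center stapler_center usb_center marker_center notes_center".split():
        for d in manip.tip_of(c,l)[:2]: print(l,round(d["conf"],2),w(d["position"],c))
o=manip.get_obs();print({k:np.round(v,3) for k,v in o.items()}, manip.tip_extent)
E
```

```text
pics
top [ 0.3655 -0.096   1.4722]
bracket 0.87 [0.6529 0.0422 0.    ]
bracket 0.62 [ 0.3883 -0.1444  0.007 ]
rail_mid 0.83 [0.6545 0.0451 0.0136]
post 0.81 [ 0.641  -0.0955  0.0151]
post 0.34 [0.649  0.0454 0.0149]
catch_nose 0.82 [0.585  0.1939 0.0167]
catch_nose 0.48 [0.7773 0.2233 0.0431]
power_strip 0.66 [0.5254 0.0756 0.0015]
strip_center 0.88 [0.526  0.0859 0.0131]
strip_heel 0.76 [ 0.5901 -0.0451  0.0166]
strip_toe 0.63 [0.4694 0.2281 0.0143]
mug_center 0.62 [0.7765 0.2227 0.0437]
stapler_center 0.98 [ 0.4745 -0.3881  0.0232]
usb_center 0.57 [ 0.5899 -0.4456  0.0063]
usb_center 0.38 [ 0.6082 -0.4101  0.0104]
marker_center 0.54 [ 0.591  -0.4446  0.0095]
notes_center 0.64 [ 0.3889 -0.1465  0.0071]
notes_center 0.24 [0.4717 0.2268 0.0101]
scene [ 0.1032 -0.9196  0.5105]
bracket 0.67 [ 0.653   0.0456 -0.0007]
rail_mid 0.97 [0.6537 0.0497 0.0134]
rail_mid 0.72 [ 0.6068 -0.4045  0.0066]
post 0.56 [ 0.6395 -0.1008  0.0181]
catch_nose 0.94 [0.5883 0.2005 0.0184]
power_strip 0.67 [0.5269 0.0766 0.0018]
strip_center 0.83 [0.5243 0.0855 0.0228]
strip_center 0.52 [ 0.5942 -0.0456  0.0174
[... 152 characters left out ...]
3905  0.0277]
usb_center 0.49 [ 0.6076 -0.408   0.0041]
marker_center 0.94 [ 0.5941 -0.4483  0.008 ]
notes_center 0.7 [ 0.6547  0.0446 -0.0004]
notes_center 0.64 [0.7781 0.223  0.0525]
{'clock': np.float64(1.4), 'joint_pos': array([-1.222,  0.332, -0.065,  1.46 ,  0.022,  1.35 , -0.088]), 'joint_velocities': array([ 0.001,  0.   , -0.001,  0.001,  0.001,  0.   ,  0.   ]), 'tau': array([ -0.   , -62.522,   0.049, -39.183,   0.016,   0.002,   0.   ]), 'position': array([0.227, 0.582, 0.405]), 'ee_rot': array([0.185, 0.983, 0.   , 0.   ]), 'ft_force': array([ 0.034,  0.619, -0.404]), 'torque': array([-0.035, -0.027,  0.013]), 'grasp_force': np.float64(0.0), 'grip_width': np.float64(1.0)} 0.1734
```

View top.

View pics/top0.png

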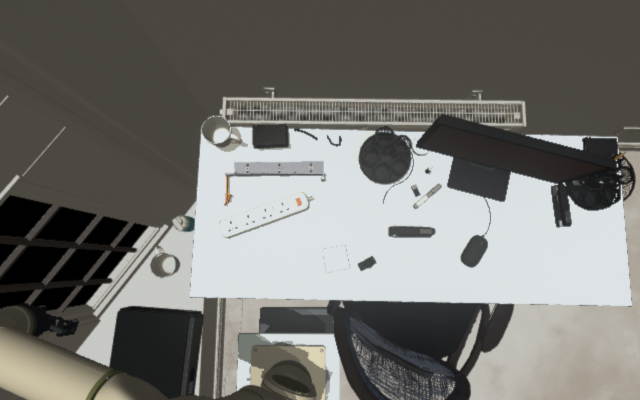

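Run:
```python
from h import *
np.set_printoptions(precision=4,suppress=True)
c=shot("top")
s=manip.silhouettes(c,"power_strip")
print([(x["conf"],x["pixels"].sum()) for x in s])
m=s[0]["pixels"].astype(np.uint8)
n,l,st,_=cv2.connectedComponentsWithStats(m);m=(l==1+st[1:,4].argmax()).astype(np.uint8)
pts=np.array([ray(u,v,0.031,c)[:2] for v,u in np.argwhere(m)])
r=cv2.minAreaRect((pts*1000).astype(np.float32));print("strip rect",r)
s=manip.silhouettes(c,"bracket");print([(x["conf"],x["pixels"].sum()) for x in s])
m=s[0]["pixels"]
pts=np.array([ray(u,v,0.03,c)[:2] for v,u in np.argwhere(m)])
print(cv2.minAreaRect((pts*1000).astype(np.float32)))
im=c["color"].copy()[:,:,::-1].copy()
im[m]=im[m]//2+np.array([0,120,0],np.uint8)
im=im[60:330,200:520];cv2.imwrite("pics/top1.png",cv2.resize(im,None,fx=2.2,fy=2.2,interpolation=2))
```

```text
[]Traceback (most recent call last):
  File "<stdin>", line 6, in <module>
IndexError: list index out of range
```

The top view shows the strip at px (220–312, 195–237), gland to the right, rail at (230–325, 163–178), orange catch at (228, 190), post at (323, 178), mug at (215, 130). This matches the network positions.

```bash
cat > fit.py <<'E'
from h import *
import sys
np.set_printoptions(precision=4,suppress=True)
from scipy.optimize import least_squares
L={"rail_mid":(0,.005,.016),"post":(-.014,-.144,.017),"catch_nose":(-.063,.1552,.0165),"bracket":(0,0,0)}
S={"strip_center":(0,.0105,.016),"strip_heel":(.017,-.138,.016),"strip_toe":(0,.159,.016),"power_strip":(0,0,0)}
def fit(D,N=3,cams=("top","scene")):
    obs=[]
    for _ in range(N):
      for n in cams:
        c=shot(n)
        for l in D:
            for d in manip.tip_of(c,l)[:1]:
                p=w(d["position"],c)
                if d["conf"]>.4: obs.append((l,p))
    def res(v):
        r=R.from_euler("z",v[2]).as_matrix()
        return np.concatenate([((r@np.array(D[l]))[:2]+v[:2]-p[:2])*1000 for l,p in obs])
    s=least_squares(res,[.6,.05,.1],loss="soft_l1",f_scale=4)
    print("fit",s.x,"rms mm",np.sqrt((res(s.x)**2).mean()),len(obs)); 
    if N>2:
        for l in D: print(l,np.mean([p for k,p in obs if k==l],0))
    return s.x
if __name__=="__main__":
    fit(L);fit(S)
E
python3 - <<'E'
from fit import *
b=fit(L);s=fit(S)
c=shot("scene");im=c["color"][:,:,::-1].copy()
def draw(pts,v,col,z):
    r=R.from_euler("z",v[2]).as_matrix()
    P=[proj(r@np.array([x,y,z])+np.r_[v[:2],0],c) for x,y in pts]
    cv2.polylines(im,[np.round(np.array(P)*16).astype(np.int32)],True,col,1,shift=4)
draw([(.031,-.138),(.031,.159),(-.031,.159),(-.031,-.138)],s,(0,0,255),0.0)
draw([(0,-.15),(0,.16)],b,(0,200,0),0.032)
draw([(-.014,-.144),(-.013,-.144)],b,(255,0,0),0.0345)
draw([(-.063,.1552),(-.1,.175)],b,(255,0,0),0.0255)
print([proj([s[0],s[1],0],c)])
u,v=map(int,proj([.6,.06,0],c));x0=min(max(u-130,0),380);y0=min(max(v-75,0),210)
cv2.imwrite("pics/sc1.png",cv2.resize(im[y0:y0+190,x0:x0+260],None,fx=3,fy=3,interpolation=2));print(x0,y0)
E
```

```text
fit [0.6528 0.044  0.0198] rms mm 19.473206421010914 24
rail_mid [0.6322 0.0533 0.0142]
post [ 0.642  -0.0995  0.0169]
catch_nose [0.5865 0.199  0.0178]
bracket [ 0.6527  0.0425 -0.002 ]
fit [0.5277 0.0788 0.3582] rms mm 18.62179543397936 23
strip_center [0.537  0.1088 0.0168]
strip_heel [ 0.5922 -0.0451  0.0163]
strip_toe [0.4713 0.2284 0.0152]
power_strip [0.5263 0.0789 0.0008]
[(np.float64(281.1596519336978), np.float64(194.66881465005366))]
173 117
```

View pics/sc1.png

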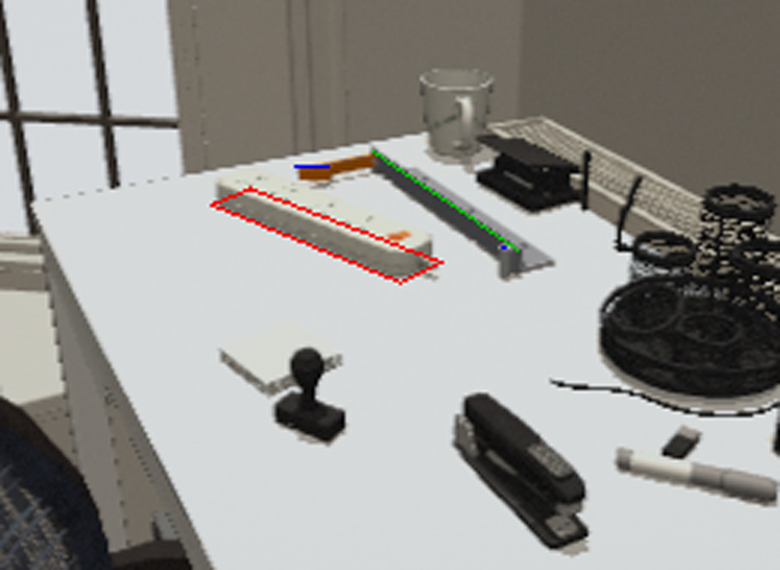

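```bash
cat > p.py <<'E'
import json,sys,os
from h import *
F="cmd.json"
def cur():
    if os.path.exists(F): return np.array(json.load(open(F)))
    o=manip.get_obs(); m=R.from_quat(o["ee_rot"]).as_matrix()
    return np.r_[o["position"],np.arctan2(m[1,1],m[0,1])]   # x,y,z,psi (heading of tool y)
def rel(t,c0):
    ps=c0[3]; ey=np.array([np.cos(ps),np.sin(ps)]); ex=np.array([-np.sin(ps),np.cos(ps)])
    d=t[:2]-c0[:2]; return [round(-(t[3]-ps),4),round(d@ex,4),round(d@ey,4),round(-(t[2]-c0[2]),4)]
def after(r,c0):
    ps=c0[3]; ey=np.array([np.cos(ps),np.sin(ps)]); ex=np.array([-np.sin(ps),np.cos(ps)])
    return np.r_[c0[:2]+ex*r[1]+ey*r[2],c0[2]-r[3],ps-r[0]]
def plan(t,save=True):
    "t: list of x,y,z,psi ; prints az dx dy dz from commanded"
    c0=cur()
    for q in t: r=rel(np.array(q,float),c0); print("az,dx,dy,dz",r)
    if save: json.dump(list(after(r,c0)),open(F,"w"))
def done(az,dx,dy,dz):
    c0=cur(); json.dump(list(after([az,dx,dy,dz],c0)),open(F,"w"))
def st():
    o=manip.get_obs();m=R.from_quat(o["ee_rot"]).as_matrix()
    print("t",round(float(o["clock"]),2),"meas",np.round(np.r_[o["position"],np.arctan2(m[1,1],m[0,1])],4),"cmd",np.round(cur(),4),"F",np.round(o["ft_force"],2),"M",np.round(o["torque"],2),"w",o["grip_width"],o["grasp_force"])
E
python3 -c "
from p import *
plan([(.524,.0886,.25,.358)],False); print(cur()); json.dump(list(cur()),open(F,'w'))"
```

```text
az,dx,dy,dz [np.float64(0.841), np.float64(-0.456), np.float64(-0.3521), np.float64(0.1547)]
[0.227056   0.58229856 0.40471167 1.19896265]
```

move_arm(plan=[0, 0, 0.14, -0.046, -0.035, 0.0, 0.085, 0, 0, 0.28, -0.091, -0.07, 0.0, 0.085, 0, 0, 0.42, -0.137, -0.106, 0.01, 0.085, 0, 0, 0.56, -0.182, -0.141, 0.02, 0.085, 0, 0, 0.7, -0.228, -0.176, 0.03, 0.085, 0, 0, 0.841, -0.274, -0.211, 0.05, 0.085, 0, 0, 0.841, -0.319, -0.246, 0.07, 0.085, 0, 0, 0.841, -0.365, -0.282, 0.09, 0.085, 0, 0, 0.841, -0.41, -0.317, 0.11, 0.085, 0, 0, 0.841, -0.456, -0.352, 0.13, 0.085, 0, 0, 0.841, -0.456, -0.352, 0.15, 0.085, 0, 0, 0.841, -0.456, -0.352, 0.155, 0.085])

```text
clock: 6.05
position: [0.5237, 0.0884, 0.2486]
ee_rot: [0.57, 0.821, -0.001, -0.001]
ft_force: [-0.3, -0.0, 0.3]
grip_width: 0.993
grasp_force: 0.0
```

```bash
python3 -c "
from p import *
done(.841,-.456,-.352,.155); st()
plan([(.524,.0886,.172,.358)])"
```

```text
t 6.05 meas [0.5237 0.0884 0.2486 0.3572] cmd [0.524  0.0887 0.2497 0.358 ] F [-0.25 -0.01  0.3 ] M [ 0.03 -0.01 -0.01] w 0.9934745548207744 0.0
az,dx,dy,dz [np.float64(-0.0), np.float64(-0.0001), np.float64(-0.0), np.float64(0.0777)]
```

move_arm(plan=[0, 0, 0, 0, 0, 0.03, 0.085, 0, 0, 0, 0, 0, 0.06, 0.085, 0, 0, 0, 0, 0, 0.077, 0.085, 0, 0, 0, 0, 0, 0.077, 0.085, 0, 0, 0, 0, 0, 0.077, 0.07, 0, 0, 0, 0, 0, 0.077, 0.06, 0, 0, 0, 0, 0, 0.077, 0.05, 0, 0, 0, 0, 0, 0.077, 0.05, 0, 0, 0, 0, 0, 0.077, 0.05], squeeze=30)

```text
clock: 7.18
position: [0.5245, 0.0889, 0.1741]
ee_rot: [0.57, 0.822, 0.001, 0.0]
ft_force: [-1.9, -0.8, 6.0]
grip_width: 0.71
grasp_force: 31.4
```

Run:
```python
from p import *
from fit import fit,S
st(); c=shot("scene","g1.png"); fit(S,1)
im=cv2.imread("pics/g1.png")[110:300,160:420];cv2.imwrite("pics/g1c.png",cv2.resize(im,None,fx=3,fy=3,interpolation=2))
```

```text
t 7.17 meas [0.5245 0.0889 0.1741 0.3581] cmd [0.524  0.0886 0.172  0.358 ] F [-1.85 -0.75  5.96] M [-0.05  0.57  0.03] w 0.7095682327121567 31.403297781944275
fit [0.5301 0.0791 0.357 ] rms mm 1.9429981972731218 8
```

View pics/g1c.png

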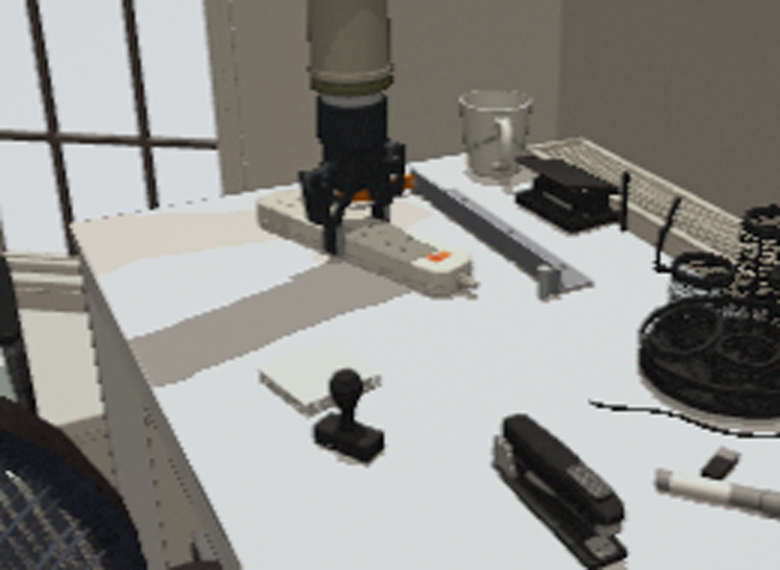

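The strip is gripped squarely at its centre (fingers at about px (335, 235) and (380, 215)), with rail and post clear and nothing else disturbed. I'll ease off the downward press, then slide to just short of the post.

```bash
python3 -c "
from p import *
plan([(.524,.0886,.1745,.358),(.5345,.0746,.1745,.358),(.5566,.0466,.1745,.358)],False)"
```

```text
az,dx,dy,dz [np.float64(-0.0), np.float64(0.0), np.float64(-0.0), np.float64(-0.0025)]
az,dx,dy,dz [np.float64(-0.0), np.float64(-0.0168), np.float64(0.0049), np.float64(-0.0025)]
az,dx,dy,dz [np.float64(-0.0), np.float64(-0.0507), np.float64(0.0158), np.float64(-0.0025)]
```

move_arm(plan=[0, 0, 0, 0, 0, -0.0025, 0.05, 0, 0, 0, -0.008, 0.0025, -0.0025, 0.05, 0, 0, 0, -0.017, 0.005, -0.0025, 0.05, 0, 0, 0, -0.026, 0.008, -0.0025, 0.05, 0, 0, 0, -0.035, 0.011, -0.0025, 0.05, 0, 0, 0, -0.043, 0.0135, -0.0025, 0.05, 0, 0, 0, -0.05, 0.0155, -0.0025, 0.05, 0, 0, 0, -0.05, 0.0155, -0.0025, 0.05])

```text
clock: 8.72
position: [0.5563, 0.0467, 0.1752]
ee_rot: [0.57, 0.821, -0.0, 0.0]
ft_force: [0.5, 0.2, -2.6]
grip_width: 0.709
grasp_force: 33.5
```

Run:
```python
from p import *
done(0,-.05,.0155,-.0025)
from fit import fit,S
st(); fit(S,1)
c=shot("scene","g2.png")
im=cv2.imread("pics/g2.png")[130:280,180:380];cv2.imwrite("pics/g2c.png",cv2.resize(im,None,fx=4,fy=4,interpolation=2))
```

```text
t 8.72 meas [0.5563 0.0467 0.1752 0.3571] cmd [0.5561 0.0472 0.1745 0.358 ] F [ 0.5   0.18 -2.61] M [ 0.01  0.01 -0.06] w 0.7085542825754937 33.49539577960968
fit [0.5617 0.0376 0.3674] rms mm 23.50663000461819 8
```

View pics/g2c.png

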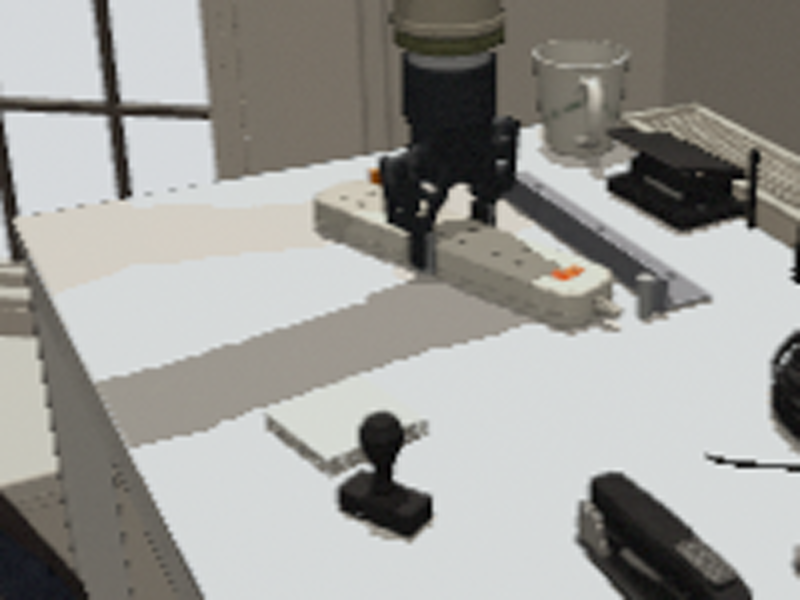

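move_arm(plan=[0, 0, 0, -0.0005, 0.0014, 0.0005, 0.05, 0, 0, 0, -0.001, 0.0028, 0.0005, 0.05, 0, 0, 0, -0.0015, 0.0042, 0.0005, 0.05])

```text
clock: 9.65
position: [0.5607, 0.0474, 0.1747]
ee_rot: [0.57, 0.822, 0.0, 0.0]
ft_force: [-0.3, 0.4, -3.7]
grip_width: 0.708
grasp_force: 33.5
```

move_arm(plan=[0, 0, 0, -0.0004, 0.0012, 0, 0.05, 0, 0, 0, -0.0008, 0.0023, 0, 0.05])

```text
clock: 9.9
position: [0.563, 0.0474, 0.1747]
ee_rot: [0.57, 0.822, 0.0, -0.0]
ft_force: [0.1, -0.2, -2.9]
grip_width: 0.71
grasp_force: 33.5
```

move_arm(plan=[0, 0, 0, -0.0004, 0.0012, 0, 0.05, 0, 0, 0, -0.0008, 0.0024, 0, 0.05])

```text
clock: 10.15
position: [0.5655, 0.0475, 0.1747]
ee_rot: [0.57, 0.822, 0.0, -0.0]
ft_force: [-0.3, 0.9, -3.6]
grip_width: 0.708
grasp_force: 33.5
```

Run:
```python
from p import *
done(0,-.0015,.0042,.0005);done(0,-.0008,.0023,0);done(0,-.0008,.0024,0);st()
```

```text
t 10.15 meas [0.5655 0.0475 0.1747 0.358 ] cmd [0.5655 0.0474 0.174  0.358 ] F [-0.26  0.86 -3.55] M [-0.02 -0.04  0.02] w 0.7083724118512927 33.490607142448425
```

move_arm(plan=[0, 0, 0, -0.0004, 0.0012, 0, 0.05, 0, 0, 0, -0.0008, 0.0024, 0, 0.05])

```text
clock: 10.4
position: [0.5681, 0.0476, 0.1747]
ee_rot: [0.57, 0.822, 0.0, -0.0]
ft_force: [-0.3, 1.2, -2.4]
grip_width: 0.712
grasp_force: 33.5
```

move_arm(plan=[0, 0, 0, -0.0004, 0.0012, 0, 0.05, 0, 0, 0, -0.0008, 0.0024, 0, 0.05])

```text
clock: 10.65
position: [0.5706, 0.0477, 0.1747]
ee_rot: [0.57, 0.822, 0.0, -0.0]
ft_force: [0.5, 0.0, -3.1]
grip_width: 0.711
grasp_force: 33.5
```

move_arm(plan=[0, 0, 0, -0.0004, 0.0012, 0, 0.05, 0, 0, 0, -0.0008, 0.0024, 0, 0.05])

```text
clock: 10.9
position: [0.5732, 0.0478, 0.1747]
ee_rot: [0.57, 0.822, 0.0, -0.0]
ft_force: [0.3, -0.0, -2.8]
grip_width: 0.714
grasp_force: 33.5
```

move_arm(plan=[0, 0, 0, -0.0004, 0.0012, 0, 0.05, 0, 0, 0, -0.0008, 0.0024, 0, 0.05])

```text
clock: 11.15
position: [0.5757, 0.0479, 0.1747]
ee_rot: [0.57, 0.822, 0.0, -0.0]
ft_force: [0.3, 0.7, -1.9]
grip_width: 0.713
grasp_force: 33.5
```

move_arm(plan=[0, 0, 0, -0.0004, 0.0012, 0, 0.05, 0, 0, 0, -0.0008, 0.0024, 0, 0.05])

```text
clock: 11.4
position: [0.5774, 0.0481, 0.1744]
ee_rot: [0.57, 0.822, -0.001, -0.001]
ft_force: [-8.1, 1.3, 1.9]
grip_width: 0.708
grasp_force: 34.1
```

move_arm(plan=[0, 0, 0, 0.0008, -0.0024, 0, 0.05, 0, 0, 0, -0.0011, -0.0031, 0, 0.05, 0, 0, 0, -0.003, -0.0037, 0, 0.05, 0, 0, 0, -0.0049, -0.0044, 0, 0.05, 0, 0, 0, -0.0049, -0.0044, 0, 0.05])

```text
clock: 12.02
position: [0.5758, 0.0415, 0.1747]
ee_rot: [0.57, 0.822, 0.0, 0.0]
ft_force: [-0.8, 0.8, -2.7]
grip_width: 0.711
grasp_force: 33.5
```

Run:
```python
from p import *
for _ in range(5): done(0,-.0008,.0024,0)
done(0,-.0049,-.0044,0);st()
```

```text
t 12.03 meas [0.5758 0.0415 0.1747 0.3576] cmd [0.5757 0.0417 0.174  0.358 ] F [-0.81  0.8  -2.73] M [-0.04 -0.01  0.03] w 0.7113103017873061 33.4927761554718
```

move_arm(plan=[0, 0, 0, -0.0007, -0.0002, 0, 0.05, 0, 0, 0, -0.0014, -0.0005, 0, 0.05])

```text
clock: 12.28
position: [0.5758, 0.0404, 0.1747]
ee_rot: [0.57, 0.822, 0.0, 0.0]
ft_force: [0.4, 0.0, -3.4]
grip_width: 0.713
grasp_force: 33.5
```

move_arm(plan=[0, 0, 0, -0.0007, -0.0002, 0, 0.05, 0, 0, 0, -0.0014, -0.0005, 0, 0.05])

```text
clock: 12.52
position: [0.5756, 0.0396, 0.1746]
ee_rot: [0.57, 0.822, 0.0, -0.0]
ft_force: [-0.3, 4.7, -2.7]
grip_width: 0.709
grasp_force: 33.5
```

Run:
```python
from p import *
for _ in range(2): done(0,-.0014,-.0005,0)
st(); c=cur()
g=np.array([-.017,.1552])
Rm=lambda a:np.array([[np.cos(a),-np.sin(a)],[np.sin(a),np.cos(a)]])
P=c[:2]-Rm(c[3])@g; print(P)
plan([np.r_[P+np.array([-.001,.0004])*(k/5)+Rm(a)@g,.174,a] for k,a in enumerate([.33,.30,.27,.24,.215],1)],False)
```

```text
t 12.53 meas [0.5756 0.0396 0.1746 0.3589] cmd [0.5758 0.0388 0.174  0.358 ] F [-0.25  4.73 -2.72] M [1.04 0.2  0.18] w 0.70930223146916 33.45577776432037
[ 0.64607712 -0.10065346]
az,dx,dy,dz [np.float64(0.028), np.float64(0.0006), np.float64(0.0042), np.float64(0.0)]
az,dx,dy,dz [np.float64(0.058), np.float64(0.001), np.float64(0.0087), np.float64(0.0)]
az,dx,dy,dz [np.float64(0.088), np.float64(0.0013), np.float64(0.0132), np.float64(0.0)]
az,dx,dy,dz [np.float64(0.118), np.float64(0.0015), np.float64(0.0177), np.float64(0.0)]
az,dx,dy,dz [np.float64(0.143), np.float64(0.0016), np.float64(0.0215), np.float64(0.0)]
```

First hold for step 1, then swing part-way.

move_arm(plan=[0, 0, 0, 0, 0, 0, 0.05, 0, 0, 0.028, 0.0006, 0.0042, 0, 0.05, 0, 0, 0.058, 0.001, 0.0087, 0, 0.05, 0, 0, 0.088, 0.0013, 0.0132, 0, 0.05, 0, 0, 0.088, 0.0013, 0.0132, 0, 0.05])

```text
clock: 13.15
position: [0.5878, 0.045, 0.1745]
ee_rot: [0.606, 0.796, -0.0, -0.0]
ft_force: [-0.9, 5.4, -3.2]
grip_width: 0.714
grasp_force: 33.5
```

Run:
```python
from p import *
done(.088,.0013,.0132,0)
st(); c=cur()
g=np.array([-.017,.1552])
Rm=lambda a:np.array([[np.cos(a),-np.sin(a)],[np.sin(a),np.cos(a)]])
P=c[:2]-Rm(c[3])@g; print(P)
plan([np.r_[P+np.array([-.0004,.0003])*(k/2)+Rm(a)@g,.174,a] for k,a in enumerate([.24,.215],1)],False)
```

```text
t 13.15 meas [0.5878 0.045  0.1745 0.2694] cmd [0.5877 0.0446 0.174  0.27  ] F [-0.87  5.41 -3.16] M [1.22 0.3  0.13] w 0.7143378782434818 33.52536141872406
[ 0.645461   -0.10044995]
az,dx,dy,dz [np.float64(0.03), np.float64(0.0006), np.float64(0.0045), np.float64(0.0)]
az,dx,dy,dz [np.float64(0.055), np.float64(0.0011), np.float64(0.0082), np.float64(0.0)]
```

move_arm(plan=[0, 0, 0.03, 0.0006, 0.0045, 0, 0.05, 0, 0, 0.055, 0.0011, 0.0082, 0, 0.05, 0, 0, 0.055, 0.0011, 0.0082, 0.0007, 0.05])

```text
clock: 13.52
position: [0.5957, 0.048, 0.1743]
ee_rot: [0.627, 0.779, 0.0, 0.0]
ft_force: [-1.4, 5.6, 4.7]
grip_width: 0.712
grasp_force: 34.1
```

Run:
```python
from p import *
from fit import fit,S
done(.055,.0011,.0082,.0007)
st(); fit(S,1)
c=shot("scene","g3.png")
im=cv2.imread("pics/g3.png")[130:280,180:380];cv2.imwrite("pics/g3c.png",cv2.resize(im,None,fx=4,fy=4,interpolation=2))
```

```text
t 13.53 meas [0.5957 0.048  0.1743 0.2144] cmd [0.5953 0.0478 0.1733 0.215 ] F [-1.45  5.62  4.69] M [ 1.08  0.34 -0.35] w 0.7121510562553103 34.11564230918884
fit [0.5975 0.0366 0.1875] rms mm 78.47167709442473 8
```

View pics/g3c.png

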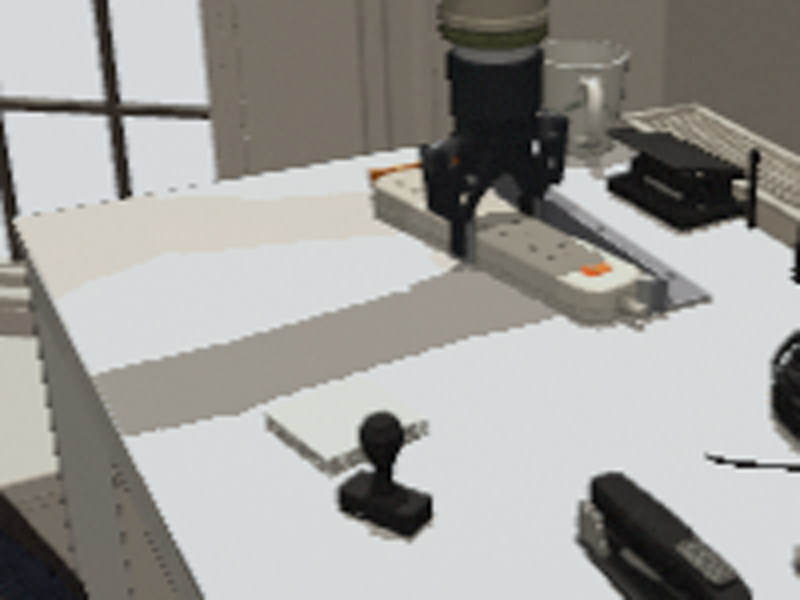

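The strip now bears on the post with the catch at its free end (px (375, 180)) and rests on the desk. Release and lift.

move_arm(plan=[0, 0, 0, 0, 0, -0.0005, 0.066, 0, 0, 0, 0, 0, -0.0005, 0.072, 0, 0, 0, 0, 0, -0.0005, 0.072, 0, 0, 0, 0, 0, -0.02, 0.072, 0, 0, 0, 0, 0, -0.06, 0.072, 0, 0, 0, 0, 0, -0.08, 0.072, 0, 0, 0, 0, 0, -0.08, 0.085])

```text
clock: 14.95
position: [0.5959, 0.0479, 0.2562]
ee_rot: [0.627, 0.779, 0.002, 0.001]
ft_force: [-0.6, 0.4, -0.3]
grip_width: 0.995
grasp_force: 0.0
```

Run:
```python
from p import *
from fit import fit,S
done(0,0,0,-.08)
st(); print(manip.get_obs()["joint_pos"].round(2)); s=fit(S,1)
for sg in(1,-1):
    plan([(.5307,.0787,.2533,.2144+sg*1.5708),(.5307,.0787,.17,.2144+sg*1.5708)],False)
```

```text
t 14.95 meas [0.5959 0.0479 0.2562 0.215 ] cmd [0.5953 0.0478 0.2533 0.215 ] F [-0.64  0.43 -0.29] M [ 0.04 -0.02  0.03] w 0.9949189820128065 0.0
[-0.51  0.42  0.44  1.73 -0.2   1.04  0.21]
fit [0.5999 0.0375 0.2117] rms mm 2.9898513992061813 8
az,dx,dy,dz [np.float64(-1.5702), np.float64(0.0439), np.float64(-0.0565), np.float64(0.0)]
az,dx,dy,dz [np.float64(-1.5702), np.float64(0.0439), np.float64(-0.0565), np.float64(0.0833)]
az,dx,dy,dz [np.float64(1.5714), np.float64(0.0439), np.float64(-0.0565), np.float64(0.0)]
az,dx,dy,dz [np.float64(1.5714), np.float64(0.0439), np.float64(-0.0565), np.float64(0.0833)]
```

move_arm(plan=[0, 0, 0.175, 0.005, -0.007, 0, 0.085, 0, 0, 0.35, 0.01, -0.013, 0, 0.085, 0, 0, 0.525, 0.015, -0.02, 0, 0.085, 0, 0, 0.7, 0.02, -0.026, 0, 0.085, 0, 0, 0.875, 0.025, -0.033, 0, 0.085, 0, 0, 1.05, 0.03, -0.04, 0, 0.085, 0, 0, 1.225, 0.035, -0.046, 0, 0.085, 0, 0, 1.4, 0.04, -0.053, 0, 0.085, 0, 0, 1.571, 0.0439, -0.0565, 0, 0.085, 0, 0, 1.571, 0.0439, -0.0565, 0, 0.085])

```text
clock: 16.7
position: [0.5305, 0.0792, 0.2539]
ee_rot: [0.994, 0.108, -0.0, -0.0]
ft_force: [0.7, 0.1, -0.0]
grip_width: 0.998
grasp_force: 0.0
```

Run:
```python
from p import *
done(1.571,.0439,-.0565,0)
st(); print(manip.get_obs()["joint_pos"].round(2))
```

```text
t 16.7 meas [ 0.5305  0.0792  0.2539 -1.3542] cmd [ 0.5307  0.0787  0.2533 -1.356 ] F [ 0.71  0.07 -0.01] M [-0.    0.02 -0.  ] w 0.9977483168367849 0.0
[-0.87  0.34  0.75  1.9  -0.27  1.01 -1.36]
```

move_arm(plan=[0, 0, 0, 0, 0, 0.04, 0.085, 0, 0, 0, 0, 0, 0.075, 0.085, 0, 0, 0, 0, 0, 0.084, 0.085, 0, 0, 0, 0.005, 0, 0.084, 0.085, 0, 0, 0, 0.01, 0, 0.084, 0.085, 0, 0, 0, 0.01, 0, 0.084, 0.085])

```text
clock: 17.45
position: [0.5414, 0.0811, 0.1711]
ee_rot: [0.994, 0.107, 0.001, -0.0]
ft_force: [0.8, -0.4, 0.4]
grip_width: 0.999
grasp_force: 0.0
```

Run:
```python
from p import *
from fit import fit,S
done(0,.01,0,.084)
st(); fit(S,1)
c=shot("scene","g4.png")
im=cv2.imread("pics/g4.png")[130:280,180:380];cv2.imwrite("pics/g4c.png",cv2.resize(im,None,fx=4,fy=4,interpolation=2))
```

```text
t 17.45 meas [ 0.5414  0.0811  0.1711 -1.3554] cmd [ 0.5405  0.0808  0.1693 -1.356 ] F [ 0.77 -0.37  0.37] M [-0.01 -0.03  0.02] w 0.9991205813732011 0.0
fit [0.5986 0.0381 0.2145] rms mm 1.7743350215148335 7
```

View pics/g4c.png

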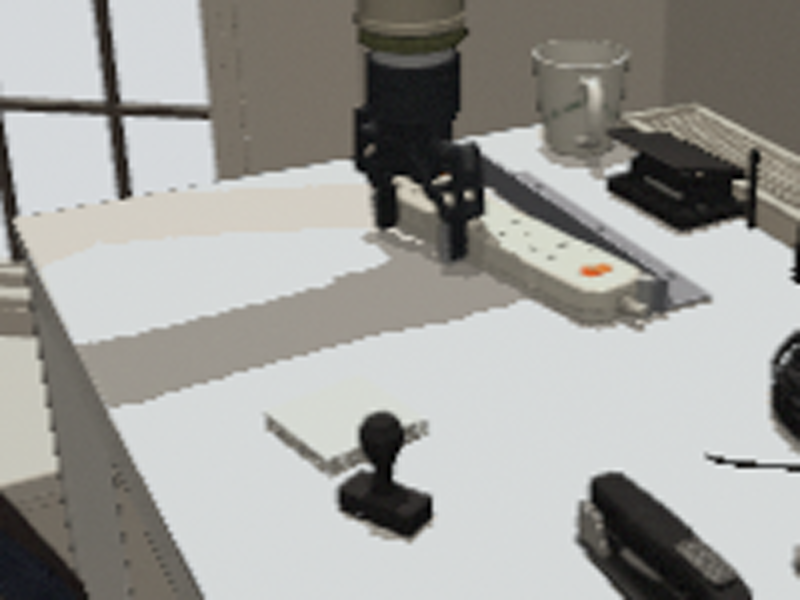

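Both fingers stand just off the front face (px (385, 215) and (455, 240)); strip is still on the post. Close in until contact.

move_arm(plan=[0, 0, 0, 0.0015, 0, 0, 0.085, 0, 0, 0, 0.003, 0, 0, 0.085])

```text
clock: 18.25
position: [0.5435, 0.0816, 0.17]
ee_rot: [0.994, 0.107, 0.0, -0.0]
ft_force: [-0.4, -0.3, -0.0]
grip_width: 0.995
grasp_force: 0.0
```

move_arm(plan=[0, 0, 0, 0.0015, 0, 0, 0.085, 0, 0, 0, 0.003, 0, 0, 0.085])

```text
clock: 18.5
position: [0.5465, 0.0823, 0.17]
ee_rot: [0.994, 0.107, -0.0, -0.0]
ft_force: [-1.0, -1.3, 0.2]
grip_width: 0.994
grasp_force: 0.4
```

move_arm(plan=[0, 0, 0, 0.0006, 0, 0, 0.085, 0, 0, 0, 0.0012, 0, 0, 0.085])

```text
clock: 18.75
position: [0.5473, 0.0825, 0.1699]
ee_rot: [0.994, 0.107, -0.0, -0.0]
ft_force: [-2.4, -0.6, 2.2]
grip_width: 0.994
grasp_force: 1.5
```

Run:
```python
from p import *
for d in(.003,.003,.0012): done(0,d,0,0)
st(); c=cur()
Rm=lambda a:np.array([[np.cos(a),-np.sin(a)],[np.sin(a),np.cos(a)]])
P=np.array([.6456,-.1002]); a0=.2144
t=Rm(-a0)@(c[:2]-P); print(t)
plan([np.r_[P+Rm(a)@t,.1693,c[3]+a-a0] for a in [.2,.18,.16,.14,.12,.1,.08,.06,.04,.02]],False)
```

```text
t 18.75 meas [ 0.5473  0.0825  0.1699 -1.3561] cmd [ 0.5475  0.0823  0.1693 -1.356 ] F [-2.39 -0.65  2.23] M [ 0.04  0.56 -0.03] w 0.9943806635032038 1.4956281892955303
[-0.05698008  0.19922982]
az,dx,dy,dz [np.float64(0.0144), np.float64(0.0029), np.float64(-0.0008), np.float64(0.0)]
az,dx,dy,dz [np.float64(0.0344), np.float64(0.0069), np.float64(-0.0018), np.float64(0.0)]
az,dx,dy,dz [np.float64(0.0544), np.float64(0.0109), np.float64(-0.0028), np.float64(0.0)]
az,dx,dy,dz [np.float64(0.0744), np.float64(0.015), np.float64(-0.0037), np.float64(0.0)]
az,dx,dy,dz [np.float64(0.0944), np.float64(0.019), np.float64(-0.0045), np.float64(0.0)]
az,dx,dy,dz [np.float64(0.1144), np.float64(0.0231), np.float64(-0.0052), np.float64(0.0)]
az,dx,dy,dz [np.float64(0.1344), np.float64(0.0272), np.float64(-0.0058), np.float64(0.0)]
az,dx,dy,dz [np.float64(0.1544), np.float64(0.0313), np.float64(-0.0064), np.float64(0.0)]
az,dx,dy,dz [np.float64(0.1744), np.float64(0.0354), np.float64(-0.0069), np.float64(0.0)]
az,dx,dy,dz [np.float64(0.1944), np.float64(0.0396), np.float64(-0.0072), np.float64(0.0)]
```

move_arm(plan=[0, 0, 0.0144, 0.0029, -0.0004, 0, 0.085, 0, 0, 0.0344, 0.0069, -0.001, 0, 0.085, 0, 0, 0.0544, 0.0109, -0.0016, 0, 0.085])

```text
clock: 19.12
position: [0.558, 0.0869, 0.1699]
ee_rot: [0.997, 0.08, -0.0, -0.0]
ft_force: [-4.4, 3.1, 2.7]
grip_width: 0.996
grasp_force: 2.6
```

Run:
```python
from p import *
from fit import fit,S
done(.0544,.0109,-.0016,0); st(); fit(S,2)
```

```text
t 19.12 meas [ 0.558   0.0869  0.1699 -1.4116] cmd [ 0.5578  0.0862  0.1693 -1.4104] F [-4.45  3.08  2.7 ] M [ 0.52  0.98 -0.14] w 0.9962161047043258 2.561841798014939
fit [0.6071 0.0404 0.1462] rms mm 29.966718456575926 14
```

move_arm(plan=[0, 0, 0.02, 0.004, -0.0006, 0, 0.085, 0, 0, 0.04, 0.0081, -0.0012, 0, 0.085])

```text
clock: 20.38
position: [0.5655, 0.0892, 0.1698]
ee_rot: [0.998, 0.059, -0.001, -0.0]
ft_force: [-5.3, 1.3, 1.6]
grip_width: 0.993
grasp_force: 2.8
```

move_arm(plan=[0, 0, 0.02, 0.004, -0.0005, 0, 0.085, 0, 0, 0.04, 0.0081, -0.001, 0, 0.085])

```text
clock: 20.62
position: [0.5727, 0.0916, 0.1696]
ee_rot: [0.999, 0.04, -0.002, -0.001]
ft_force: [-11.2, 4.0, 7.7]
grip_width: 0.993
grasp_force: 6.8
```

Run:
```python
from p import *
from fit import fit,S
done(.04,.0081,-.0012,0);done(.04,.0081,-.001,0); st(); fit(S,2)
c=shot("scene","g5.png")
im=cv2.imread("pics/g5.png")[130:280,180:380];cv2.imwrite("pics/g5c.png",cv2.resize(im,None,fx=4,fy=4,interpolation=2))
```

```text
t 20.62 meas [ 0.5727  0.0916  0.1696 -1.4911] cmd [ 0.5736  0.0907  0.1693 -1.4904] F [-11.17   3.99   7.67] M [ 0.57  2.29 -0.04] w 0.9934454170105032 6.804863680154085
fit [0.6191 0.041  0.0672] rms mm 26.732380766413943 14
```

View pics/g5c.png

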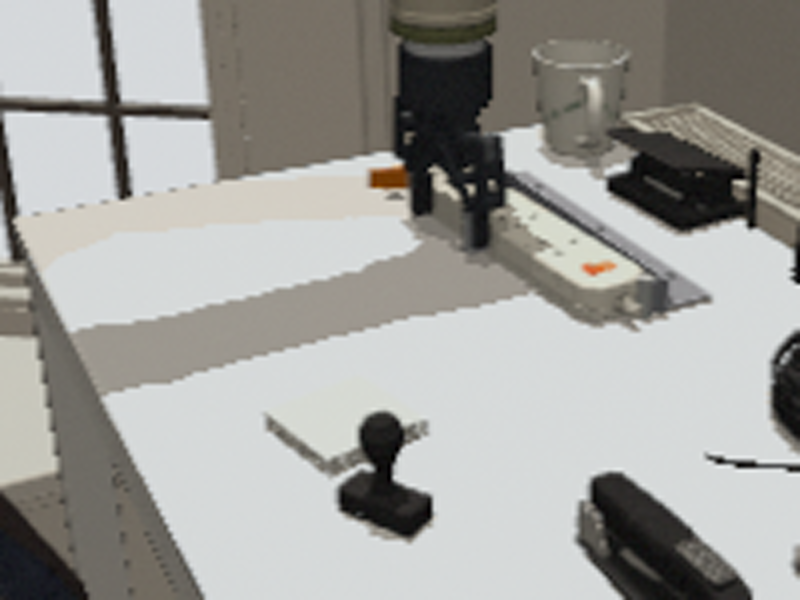

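Strip is almost parallel to the rail, heel at the post (px (650, 295)); the remaining force (11 N) is spread evenly over both fingers. I'll back off, shift 28 mm nearer the toe and lower slightly to push the vertical face.

move_arm(plan=[0, 0, 0, -0.005, 0, 0, 0.085, 0, 0, 0, -0.01, 0, 0, 0.085, 0, 0, 0, -0.01, -0.014, 0.0015, 0.085, 0, 0, 0, -0.01, -0.028, 0.003, 0.085, 0, 0, 0, -0.006, -0.028, 0.003, 0.085, 0, 0, 0, -0.003, -0.028, 0.003, 0.085, 0, 0, 0, -0.0015, -0.028, 0.003, 0.085])

```text
clock: 22.55
position: [0.5694, 0.1184, 0.1668]
ee_rot: [0.999, 0.04, -0.001, -0.0]
ft_force: [-8.0, 1.9, 5.5]
grip_width: 0.997
grasp_force: 4.0
```

Run:
```python
from p import *
done(0,-.0015,-.028,.003); st()
c=shot("scene"); t=shot("top")
for q in(c,t):
  for l in("strip_center","strip_heel","strip_toe","power_strip","post"):
    for d in manip.tip_of(q,l)[:1]: print(l,round(d["conf"],2),w(d["position"],q).round(4))
```

```text
t 22.55 meas [ 0.5694  0.1184  0.1668 -1.4911] cmd [ 0.5698  0.1185  0.1663 -1.4904] F [-7.96  1.88  5.46] M [ 0.1   1.6  -0.36] w 0.9970109116312516 3.9929059334099293
strip_center 0.66 [0.6148 0.0549 0.0186]
strip_heel 0.7 [0.5855 0.1995 0.0189]
strip_toe 0.87 [0.6104 0.2026 0.0174]
power_strip 0.76 [0.6161 0.0418 0.0007]
post 0.73 [ 0.6424 -0.1014  0.0161]
strip_center 0.78 [0.6169 0.0476 0.0147]
strip_heel 0.77 [ 0.6437 -0.0982  0.0137]
power_strip 0.63 [6.171e-01 4.290e-02 3.000e-04]
post 0.73 [ 0.6405 -0.1009  0.019 ]
```

move_arm(plan=[0, 0, 0.015, 0.0003, -0.0004, 0, 0.085, 0, 0, 0.03, 0.0015, -0.0006, 0, 0.085])

```text
clock: 23.4
position: [0.571, 0.1192, 0.1668]
ee_rot: [1.0, 0.025, -0.0, -0.0]
ft_force: [-4.1, 0.5, -0.1]
grip_width: 0.996
grasp_force: 1.9
```

Run:
```python
from p import *
done(.03,.0015,-.0006,0); st()
```

```text
t 23.4 meas [ 0.571   0.1192  0.1668 -1.5214] cmd [ 0.5713  0.1192  0.1663 -1.5204] F [-4.08  0.54 -0.13] M [0.21 0.8  0.2 ] w 0.9960724791272869 1.9062277022749186
```

move_arm(plan=[0, 0, 0.006, 0.0015, -0.0001, 0, 0.085, 0, 0, 0.012, 0.003, -0.0002, 0, 0.085])

```text
clock: 23.65
position: [0.5742, 0.12, 0.1668]
ee_rot: [1.0, 0.019, -0.0, -0.0]
ft_force: [-3.8, 2.1, -1.3]
grip_width: 0.994
grasp_force: 2.0
```

Run:
```python
from p import *
done(.012,.003,-.0002,0); st()
```

```text
t 23.65 meas [ 0.5742  0.12    0.1668 -1.5324] cmd [ 0.5743  0.1195  0.1663 -1.5324] F [-3.85  2.14 -1.26] M [0.51 0.88 0.22] w 0.9940910839404186 1.9766080286353827
```

move_arm(plan=[0, 0, 0.006, 0.0015, -0.0001, 0, 0.085, 0, 0, 0.012, 0.003, -0.0002, 0, 0.085])

```text
clock: 23.9
position: [0.5772, 0.1203, 0.1669]
ee_rot: [1.0, 0.013, -0.0, -0.0]
ft_force: [-3.4, 2.0, 0.3]
grip_width: 0.997
grasp_force: 1.9
```

move_arm(plan=[0, 0, 0.004, 0.001, 0, 0, 0.085, 0, 0, 0.007, 0.002, -0.0001, 0, 0.085])

```text
clock: 24.15
position: [0.5795, 0.12, 0.1672]
ee_rot: [1.0, 0.01, 0.0, 0.0]
ft_force: [-3.1, 1.5, -0.5]
grip_width: 0.996
grasp_force: 1.3
```

Run:
```python
from p import *
done(.012,.003,-.0002,0);done(.007,.002,-.0001,0); st()
```

```text
t 24.15 meas [ 0.5795  0.12    0.1672 -1.5518] cmd [ 0.5792  0.12    0.1663 -1.5514] F [-3.08  1.51 -0.48] M [0.27 0.51 0.1 ] w 0.9956311445448993 1.3302382011897862
```

move_arm(plan=[0, 0, 0, 0.0008, 0, 0, 0.085, 0, 0, 0, 0.0016, 0, 0, 0.085])

```text
clock: 24.4
position: [0.581, 0.1198, 0.1672]
ee_rot: [1.0, 0.009, 0.0, 0.0]
ft_force: [-4.1, -0.3, 2.7]
grip_width: 0.993
grasp_force: 2.0
```

move_arm(plan=[0, 0, 0, 0.0008, 0, 0, 0.085, 0, 0, 0, 0.0016, 0, 0, 0.085])

```text
clock: 24.65
position: [0.5817, 0.1198, 0.1669]
ee_rot: [1.0, 0.009, -0.001, 0.0]
ft_force: [-11.1, -0.6, 8.5]
grip_width: 0.996
grasp_force: 5.6
```

Run:
```python
from p import *
done(0,.0016,0,0);done(0,.0016,0,0); st()
```

```text
t 24.65 meas [ 0.5817  0.1198  0.1669 -1.5518] cmd [ 0.5824  0.1201  0.1663 -1.5514] F [-11.1   -0.58   8.52] M [-0.16  2.19 -0.1 ] w 0.9960039942495477 5.551289613358676
```

move_arm(plan=[0, 0, 0, -0.004, 0, 0, 0.085, 0, 0, 0, -0.015, 0, 0, 0.085, 0, 0, 0, -0.03, 0, 0, 0.085, 0, 0, 0, -0.04, 0, -0.05, 0.085, 0, 0, 0, -0.06, 0, -0.1, 0.085, 0, 0, 0, -0.06, 0, -0.15, 0.085])

```text
clock: 25.4
position: [0.521, 0.1187, 0.3181]
ee_rot: [1.0, 0.01, -0.0, -0.0]
ft_force: [1.5, 0.5, -0.1]
grip_width: 0.993
grasp_force: 0.0
```

Run:
```python
from p import *
from fit import fit,S,L
done(0,-.06,0,-.15); st(); s=fit(S,3)
c=shot("scene","g6.png")
im=cv2.imread("pics/g6.png")[140:215,255:355];cv2.imwrite("pics/g6c.png",cv2.resize(im,None,fx=8,fy=8,interpolation=2))
b=np.array([.6528,.044,.0198])
Rm=lambda a:np.array([[np.cos(a),-np.sin(a)],[np.sin(a),np.cos(a)]])
print("strip in bracket",Rm(-b[2])@(s[:2]-b[:2]),s[2]-b[2],"heel",Rm(-b[2])@(s[:2]+Rm(s[2])@[.017,-.138]-b[:2]))
```

```text
t 25.4 meas [ 0.521   0.1187  0.3181 -1.5513] cmd [ 0.5225  0.1189  0.3163 -1.5514] F [ 1.54  0.48 -0.09] M [ 0.04 -0.11 -0.  ] w 0.993024918680093 0.0
fit [0.6238 0.0432 0.0531] rms mm 125.07528187998405 22
strip_center [0.6246 0.0532 0.0155]
strip_heel [ 0.6682 -0.0416  0.0206]
strip_toe [ 0.5997 -0.0307  0.0213]
power_strip [0.6226 0.0438 0.0004]
strip in bracket [-0.029  -0.0002] 0.033287346350433275 heel [-0.0075 -0.1376]
```

View pics/g6c.png

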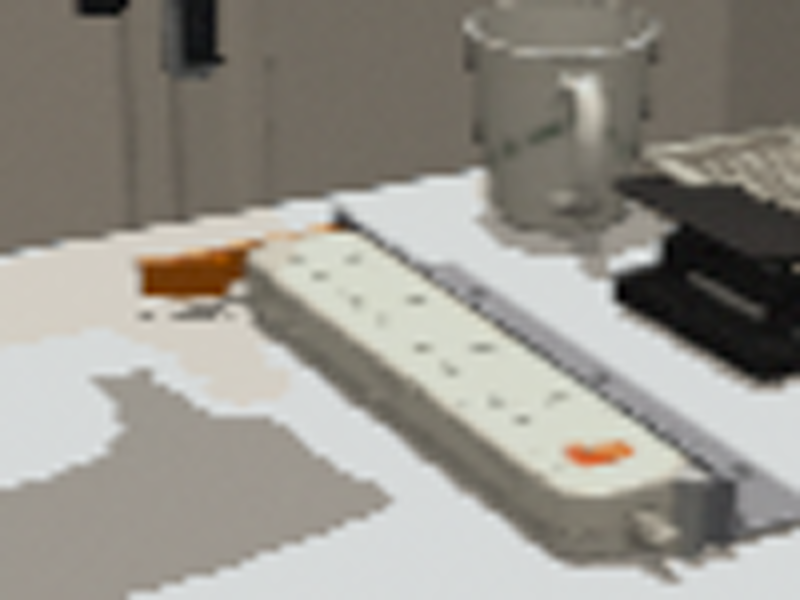

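Run:
```python
from p import *
c1=shot("top","top2.png"); print(c1["cam_to_world"][:3,3],c1["fx"])
for f0,f1,roi,z in(("top0.png","top2.png",(165,215,215,245),0),("scene0.png","g6.png",(130,200,240,330),0)):
    for f in(f0,f1):
        im=cv2.imread("pics/"+f).astype(float)
        y0,y1,x0,x1=roi; a=im[y0:y1,x0:x1]; wgt=np.clip((a[...,2]-a[...,0]-40)/80,0,1)
        yy,xx=np.mgrid[y0:y1,x0:x1]
        print(f,"sum",wgt.sum().round(1),"cen",(wgt*xx).sum()/wgt.sum(),(wgt*yy).sum()/wgt.sum(), "minx,maxy",xx[wgt>.3].min(),xx[wgt>.3].max(),yy[wgt>.3].min(),yy[wgt>.3].max())
        if f[0]=="t":
            for y in range(174,208,3): 
                r=wgt[y-y0]; print(y, (r*np.arange(x0,x1)).sum()/max(r.sum(),1e-6), r.sum().round(2))
```

```text
[ 0.36547163 -0.09603199  1.47217201] 450.4005242243797
top0.png sum 36.9 cen 226.67378048780492 192.5508130081301 minx,maxy 224 229 176 204
174 0.0 0.0
177 226.15873015873015 0.79
180 226.1864406779661 0.74
183 226.07407407407405 0.68
186 226.0810810810811 0.92
189 226.0810810810811 0.92
192 226.10526315789477 0.95
195 227.66094420600854 2.91
198 227.23699421965316 2.16
201 226.58219178082192 1.82
204 224.22857142857146 0.44
207 0.0 0.0Traceback (most recent call last):
  File "<stdin>", line 8, in <module>
    return umr_minimum(a, axis, None, out, keepdims, initial, where)
ValueError: zero-size array to reduction operation minimum which has no identity
```

move_arm(plan=[0, 0, 0, -0.02, 0.05, 0, 0.085, 0, 0, 0, -0.04, 0.1, 0, 0.085, 0, 0, 0, -0.06, 0.15, 0, 0.085, 0, 0, 0, -0.06, 0.2, 0, 0.085, 0, 0, 0, -0.06, 0.25, 0, 0.085])

```text
clock: 27.62
position: [0.467, -0.1335, 0.3173]
ee_rot: [1.0, 0.01, 0.001, -0.001]
ft_force: [1.6, 0.6, -0.4]
grip_width: 0.997
grasp_force: 0.0
```

Run:
```python
from p import *
done(0,-.06,.25,0);st()
c1=shot("top","top3.png");shot("scene","sc3.png")
for f0,f1,roi in(("top0.png","top3.png",(165,215,215,245)),("scene0.png","sc3.png",(130,195,240,310))):
    for f in(f0,f1):
        im=cv2.imread("pics/"+f).astype(float)
        y0,y1,x0,x1=roi; a=im[y0:y1,x0:x1]; wgt=np.clip((a[...,2]-a[...,0]-40)/80,0,1)
        yy,xx=np.mgrid[y0:y1,x0:x1]
        if wgt.sum()<1: print(f,"none");continue
        print(f,"sum",wgt.sum().round(1),"cen",(wgt*xx).sum()/wgt.sum(),(wgt*yy).sum()/wgt.sum(), "x",xx[wgt>.3].min(),xx[wgt>.3].max(),"y",yy[wgt>.3].min(),yy[wgt>.3].max())
        if f[0]=="t":
            print([(y,round(float((r*np.arange(x0,x1)).sum()/max(r.sum(),1e-6)),1), float(r.sum().round(1))) for y in range(174,208,3) for r in [wgt[y-y0]]])
A=cv2.imread("pics/top0.png")[160:250,205:335];B=cv2.imread("pics/top3.png")[160:250,205:335]
cv2.imwrite("pics/cmp.png",np.vstack([cv2.resize(q,None,fx=5.5,fy=3.2*5.5/5.5,interpolation=0) if 0 else cv2.resize(q,(130*5,90*3+0),interpolation=0) if 0 else cv2.resize(q[:55,:90],None,fx=5.4,fy=5.4,interpolation=0) for q in(A,B)]))
```

```text
t 27.62 meas [ 0.467  -0.1335  0.3173 -1.5507] cmd [ 0.4673 -0.1322  0.3163 -1.5514] F [ 1.63  0.61 -0.45] M [ 0.04 -0.    0.04] w 0.9969612275397844 0.0
top0.png sum 36.9 cen 226.67378048780492 192.5508130081301 x 224 229 y 176 204
[(174, 0.0, 0.0), (177, 226.2, 0.8), (180, 226.2, 0.7), (183, 226.1, 0.7), (186, 226.1, 0.9), (189, 226.1, 0.9), (192, 226.1, 1.0), (195, 227.7, 2.9), (198, 227.2, 2.2), (201, 226.6, 1.8), (204, 224.2, 0.4), (207, 0.0, 0.0)]
top3.png sum 37.9 cen 226.6817431495543 192.42621327170687 x 224 229 y 176 204
[(174, 0.0, 0.0), (177, 226.2, 0.8), (180, 226.2, 0.8), (183, 226.1, 0.7), (186, 226.1, 1.0), (189, 226.1, 1.0), (192, 226.1, 1.0), (195, 227.7, 3.0), (198, 227.2, 2.2), (201, 226.6, 1.8), (204, 224.2, 0.5), (207, 0.0, 0.0)]
scene0.png sum 105.5 cen 284.56809292402517 173.14886808107147 x 273 308 y 168 194
sc3.png sum 62.5 cen 279.246950609878 173.42411517696462 x 273 295 y 168 176
```

View pics/cmp.png

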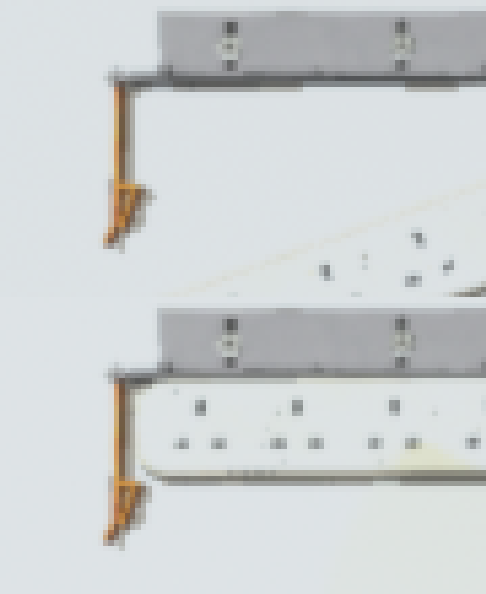

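The lower half (now) shows the catch at the same pixels as at the start (tip (105, 540) vs (105, 242)): it has snapped shut in front of the strip's end. Now check the line of the strip and the cable end.

Run:
```python
from h import *
g=cv2.cvtColor(cv2.imread("pics/top3.png"),6).astype(float)
def line(rows,cols):
    out=[]
    for x in cols:
        d=np.clip(220-g[rows[0]:rows[1],x],0,None); 
        if d.sum()>5: out.append((x,(d*np.arange(*rows)).sum()/d.sum()))
    return np.array(out)
for n,rows in(("front",(188,202)),("rail",(170,178))):
    l=line(rows,range(240,315,4)); p=np.polyfit(l[:,0],l[:,1],1); print(n,p,np.polyval(p,[240,310]),np.abs(np.polyval(p,l[:,0])-l[:,1]).max())
from fit import fit,S
c=shot("top");c2=shot("scene")
for q in(c,c2):
  for l in S:
    for d in manip.tip_of(q,l)[:1]: print(l,round(d["conf"],2),w(d["position"],q).round(4))
A=cv2.imread("pics/top3.png")[160:205,270:335]; B=cv2.imread("pics/sc3.png")[165:220,290:355]
cv2.imwrite("pics/heel.png",np.hstack([cv2.resize(q,(390,390),interpolation=2) for q in(A,B)]))
```

```text
front [-8.72327837e-03  1.95298317e+02] [193.20472971 192.59410022] 0.2407449138975153
rail [-6.52146777e-03  1.74172752e+02] [172.60759982 172.15109707] 0.10062725148662821
strip_center 0.57 [0.6259 0.0528 0.0116]
strip_heel 0.78 [ 0.6448 -0.0938  0.0127]
strip_toe 0.78 [0.6195 0.2021 0.0112]
power_strip 0.91 [0.6236 0.0418 0.0006]
strip_center 0.91 [0.6251 0.0582 0.0208]
strip_heel 0.86 [ 0.6462 -0.0946  0.023 ]
strip_toe 0.56 [0.6255 0.2031 0.0204]
power_strip 0.88 [0.6268 0.0452 0.0027]
```

View pics/heel.png

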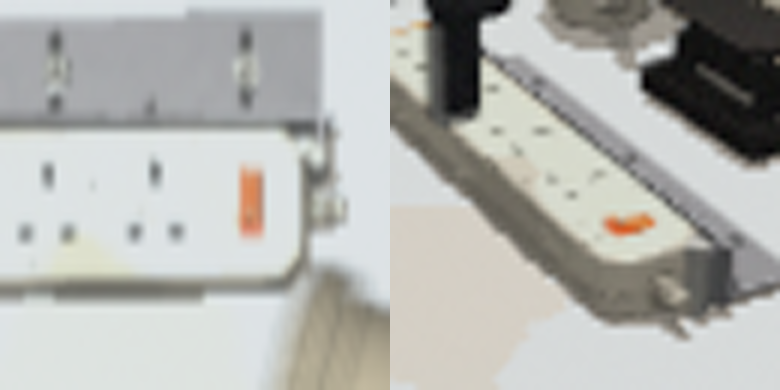

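The strip lies parallel to the rail: its front edge and the rail differ by 0.002 rad in the top view. Its end face is on the post (left crop px (310, 160)), the heel measures about y = -0.138 in the bracket frame, and the arm is clear. Handing in.

```bash
python3 -c "
from workcell import manip
print(manip.hand_in())"
```

```text
the job is handed in; nothing more can be done
None
```

The strip is back in the bracket and the job is handed in: the camera check showed it parallel to the rail, its cable end on the post and the catch snapped shut in front of it, though the hand-in returned no verdict.

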